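# Transfer a row of sample tubes into the cooling block in the same order

## Robot

A 6-joint arm with a two-finger parallel gripper is mounted at the origin on a cart in front of the work surface, level with it; the furniture and walls round the work are solid. World frame = base frame: x ahead of the robot, y to its left, z up, the work surface at z = 0. Lengths are in m, angles in rad, forces in N, time in s.
With the tool pointing down it reaches from about 0.35 to 0.775 m from the base axis. Payload 5.5 kg.
Tool frame: the origin (TCP) lies midway between the tips of the shut fingers; the grasp point (between the pads) lies 19 mm behind it (env.hold_point_z is the distance from the TCP to the grasp point, in m); z points along the fingers, y is the line along which they close (so a half turn about z gives the same grasp; the last joint's range is limited). The gripper opens to 85 mm and grips with 20 to 120 N. Pads are 22 mm wide; open, the fingers measure 114 mm over their backs; the gripper's body (76 mm by 85 mm) begins 54 mm behind the grasp point. The pads swing forward as they close: fully open they stand 13 mm farther back than shut.
Start: joints at [1.038, 0.313, 0.046, 1.304, 0, 1.431], TCP at [0.22, 0.531, 0.231] pointing down, gripper open.
Joint ranges: [-2.76, 2.76], [-0.86, 1.69], [-1.03, 1.26], [-2.2, 2.34], [-1.47, 1.5], [-3.14, 3.14]. Speed limits (rad/s): [2.57, 2.57, 3.14, 3.14, 3.14, 3.14].

## Interface

Orientations are given as a unit quaternion [w, x, y, z].
In Python, from workcell import env, read_camera gives the robot as it stands. The module is installed in compiled form; this text tells all that it offers.
- The arm moves only by the tool carry_out, never from a script. Its argument "moves" is a list of rows, each an object of numbers: "tx", "ty", "tz": the shift along the world's x, y, z in cm; "wx", "wy", "wz": the turn, a rotation vector about the world's x, y, z in rad; "claw": the closure, from -1 (fully open) to 1 (shut). A call has 1 to 8 rows; each row shifts and turns the commanded pose from where the row before left it; what a row does not reach is not made up. A row lasts 1/8 s, in which the tool goes at most 62.5 mm and 10.7 degrees, less where a joint would pass 70% of its speed; a pose out of reach is approached as far as the arm can. A call is refused whole if a number of a shift passes 6.25 or a number of a turn 0.188, either way. A call with a gripper value outside its range is refused whole. The fingers move at their own pace and stop on an object; "newtons" is the grip in N (left out, the last holds). Time passes only in rows, so rows that do not move let the fingers close. It gives the time, the measured TCP pose, the force, the opening and the grip force at its end, in the units of the state.
- env.get_state(): the state, without advancing time (a new reading comes with each control period).
- read_camera(name): name is "scene" or "top" or "wrist"; returns a dict with "image" (400x640x3 uint8, blue, green, red), "z_map" (400x640 float32, m along the optical axis (not along the pixel's ray), 0 where there is no reading), "fx", "fy", "cx", "cy" (pixels), "k1" (the pictures are not rectified: a ray, as slopes to the right and down, at radius r is drawn at 1 + k1 r^2 times it, then the intrinsics apply), "camera_from_world" (4x4, takes a point from world to camera coordinates); the wrist camera has in their place "hand_eye" (4x4, takes a point from camera to tool coordinates, whose origin is the TCP and whose axes are the flange's). Camera axes: x right, y down, z forward; pixel columns grow to the right and rows downward; lengths in m; the calibration is good to about 2 mm. A picture is of the moment at which its call begins: read the wrist's pose just before it.
- env.hand_in(): hands the job in; it is judged then, once.
The state is a dict: "clock": time; "joint_pos": joint angles; "qvel": joint speeds; "tau": joint torques, N m; "tcp_pos": TCP position; "orientation": TCP orientation; "wrist_force": force on the tool from outside, world axes, zero at the start; "ft_torque": the same for the moment, N m; "finger_gap": finger opening in m; "grip_force": force on a finger pad.
Only numpy, scipy, OpenCV 4.12 (cv2) and the standard library are available. Lean on these libraries where they do the work, as an engineer would, in place of code of your own. Each camera call takes 0.05 s, during which the arm holds its last target. There are 200 camera calls.

## Task

Move the four capped tubes from the white transport rack into the cooling block in the same order, one at a time from the red end: begin with the tube beside the rack's red strip, which goes into the bore beside the block's red strip, and work along both rows so that no sample changes its place. Seat every tube fully home and upright, let go of them all, and leave the beaker and the timer where they are.

Things in the scene. Friction and masses are not known exactly. Their poses are not given: they have to be found in the camera images.
- tube_blue: 50 ml conical tube, 115 mm tall, about 60 g: off-white body 29 mm in diameter, its lowest 15 mm tapering to a blunt 8 mm tip; ribbed blue screw cap, 35 mm in diameter, spanning z = 95 to 115 mm. Origin at the tip, z up along the tube. Stands in the rack at the start. Rigid; grip it firmly by the cap.
- tube_yellow: 50 ml conical tube, 115 mm tall, about 60 g: off-white body 29 mm in diameter, its lowest 15 mm tapering to a blunt 8 mm tip; ribbed yellow screw cap, 35 mm in diameter, spanning z = 95 to 115 mm. Origin at the tip, z up along the tube. Stands in the rack at the start. Rigid; grip it firmly by the cap.
- tube_green: 50 ml conical tube, 115 mm tall, about 60 g: off-white body 29 mm in diameter, its lowest 15 mm tapering to a blunt 8 mm tip; ribbed green screw cap, 35 mm in diameter, spanning z = 95 to 115 mm. Origin at the tip, z up along the tube. Stands in the rack at the start. Rigid; grip it firmly by the cap.
- tube_black: 50 ml conical tube, 115 mm tall, about 60 g: off-white body 29 mm in diameter, its lowest 15 mm tapering to a blunt 8 mm tip; ribbed black screw cap, 35 mm in diameter, spanning z = 95 to 115 mm. Origin at the tip, z up along the tube. Stands in the rack at the start. Rigid; grip it firmly by the cap.
- rack_place_1 (a point): Place 1 of the fixed white tube rack (84 x 264 mm, 66 mm high): point where a tube's tip stands, 8 mm above the bench, in the hole beside the red strip. z up; the row runs along y: places 1 to 4 at y = 0, -60, -120, -180 mm, the red strip at y = +30. Holes 33 mm wide in a deck whose top is 58 mm above this point.
- block_place_1 (a point): Place 1 of the fixed cooling block (aluminium in a dark tub, 98 x 282 mm, 83 mm high, turned any way): centre of the floor of the bore beside the red strip, 21 mm above the bench. z up; the row runs along y: places 1 to 4 at y = 0, -60, -120, -180 mm, the red strip at y = +30. Bores 33 mm wide, 62 mm deep; a tube fully home has its tip on the floor.
- beaker: Glass beaker, 72 mm wide, 92 mm tall, standing behind the work; bystander. Origin at the centre of its underside.
- timer: Small white bench timer with blue keys, 62 x 66 x 16 mm, lying on the bench nearest the robot; bystander. Origin at the centre of its underside.

How it is judged:
By the outcome, as a careful person would: the job done as asked, in the order asked, and still so for the second after the job is handed in, with the robot touching nothing.
It also fails if it takes over 102 s, if anything falls off the work surface, if the arm or the gripper's body presses on something with over 40 N, if the wrist force passes 120 N, or if a joint passes its speed limit or range.

## Working session

There is one attempt and no reset: what is moved stays moved. The work goes in short steps, Python scripts to look and compute and a tool call to move; the robot and the scene stay as the last step left them, time stands still between calls to the robot, and variables do not carry over. Pictures are saved under pics/ and viewed, at most 14 in all, crops included, and the job is handed in when it is done.

Besides the shell and the picture viewer there is one more tool, called as a command line: name --argument value ..., lists and objects as JSON in quotes. carry_out: Moves the arm, as the interface text tells. Its arguments: {"type":"object","properties":{"moves":{"type":"array","items":{"type":"object","properties":{"tx":{"type":"number"},"ty":{"type":"number"},"tz":{"type":"number"},"wx":{"type":"number"},"wy":{"type":"number"},"wz":{"type":"number"},"claw":{"type":"number"}}}},"newtons":{"type":"number"}},"required":["moves"]}

```bash
mkdir -p pics; ls; python3 - <<'E'
from workcell import env, read_camera
import cv2,numpy as np,pickle
d={}
for n in("scene","top"):
    c=read_camera(n);d[n]=c;cv2.imwrite(f"pics/{n}0.png",c["image"])
    print(n,c["fx"],c["fy"],c["cx"],c["cy"],c["k1"]);print(c["camera_from_world"].round(3))
pickle.dump(d,open("d0.pkl","wb"))
print(env.get_state(),env.hold_point_z)
E
```

```text
pics
scene 485.62516434297083 485.62516434297083 320.49835412596394 208.59553090234442 -0.050631793360349626
[[ 0.448 -0.894 -0.007 -0.253]
 [-0.536 -0.263 -0.802  0.329]
 [ 0.715  0.363 -0.597  0.875]
 [ 0.     0.     0.     1.   ]]
top 473.61685818623505 473.61685818623505 321.58861408639814 193.5934551137033 -0.1179448746603506
[[ 0.004 -1.     0.009 -0.003]
 [-0.997 -0.005 -0.079  0.56 ]
 [ 0.079 -0.008 -0.997  1.035]
 [ 0.     0.     0.     1.   ]]
{'clock': 0.1, 'joint_pos': array([ 1.03840951e+00,  3.13901764e-01,  4.51091272e-02,  1.30359224e+00,
       -4.42267286e-06,  1.43118480e+00]), 'qvel': array([-0.00088019, -0.001533  ,  0.00293582,  0.00078002,  0.00075327,
       -0.00039783]), 'tau': array([ 2.07592260e-03, -4.81724560e+01,  2.99244243e+01,  1.26644087e-02,
       -1.30920689e-04, -3.92300890e-06]), 'tcp_pos': array([0.2198723 , 0.5308212 , 0.23051819]), 'orientation': array([-2.59795102e-04,  1.95127631e-01,  9.80777537e-01, -7.50590120e-04]), 'wrist_force': array([ 0.42779829, -0.44315282, -0.41934956]), 'ft_torque': array([ 0.04189889, -0.00427226,  0.00888242]), 'grip_force': 0.0, 'finger_gap': 0.08583650223493754} 0.0187
```

View pics/top0.png

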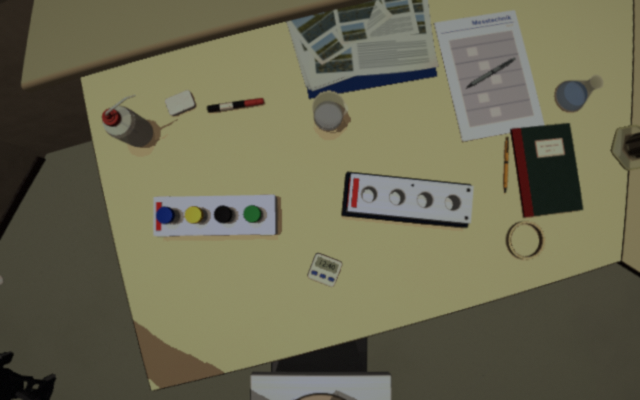

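View pics/scene0.png

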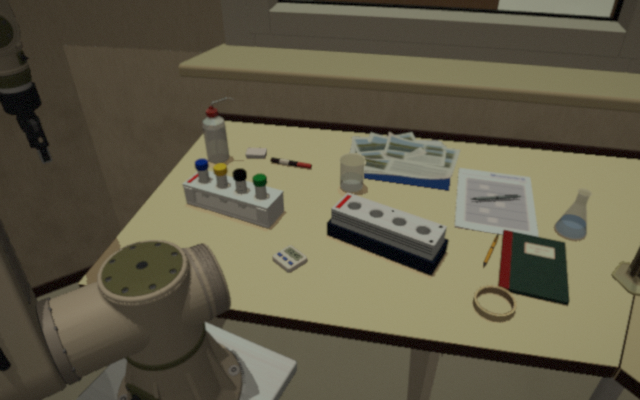

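The top view shows the rack at left, with the red strip at (158,215) and caps blue (166,215), yellow (194,215), black (223,215), green (252,214). The block's red strip is at (355,192) and its bores run (369,195) to (452,203). The timer is at (325,269) and the beaker at (328,112). The scene view agrees with this.

```bash
cat > h.py <<'E'
import cv2,numpy as np
def ray(c,uv,T=None):
    """pixels -> unit-depth rays in the camera frame"""
    p=(np.atleast_2d(uv)-[c["cx"],c["cy"]])/[c["fx"],c["fy"]]
    q=p.copy()
    for _ in range(20): q=p/(1+c["k1"]*(q**2).sum(1,keepdims=True))
    return np.c_[q,np.ones(len(q))]
def world_from_cam(c,state=None):
    if "camera_from_world" in c: return np.linalg.inv(c["camera_from_world"])
    from scipy.spatial.transform import Rotation as R
    M=np.eye(4); M[:3,:3]=R.from_quat(state["orientation"],scalar_first=True).as_matrix(); M[:3,3]=state["tcp_pos"]
    return M@c["hand_eye"]
def plane(c,uv,z,state=None):
    W=world_from_cam(c,state); d=ray(c,uv)@W[:3,:3].T; o=W[:3,3]
    return o+d*((z-o[2])/d[:,2])[:,None]
def cloud(c,state=None):
    v,u=np.mgrid[:400,:640]; r=ray(c,np.c_[u.ravel(),v.ravel()])*c["z_map"].reshape(-1,1)
    W=world_from_cam(c,state); return (r@W[:3,:3].T+W[:3,3]).reshape(400,640,3)
E
python3 - <<'E'
import pickle; from h import *
d=pickle.load(open("d0.pkl","rb"))
c=d["top"]; im=c["image"]; P=cloud(c)
for n,(u,v) in dict(blue=(166,215),yel=(194,215),blk=(223,215),grn=(252,214)).items():
    w=P[v-14:v+15,u-14:u+15]; m=(w[...,2]>.105)&(c["z_map"][v-14:v+15,u-14:u+15]>0)
    # cap-top pixels
    m2=m&(w[...,2]>.117); vv,uu=np.nonzero(m2)
    print(n,m.sum(),m2.sum(),np.median(w[m2],0).round(4),"plane",plane(c,[[uu.mean()+u-14,vv.mean()+v-14]],.123).round(4))
w=P[165:235,335:480]; m=(abs(w[...,2]-.083)<.008)
print("block top z",np.median(w[m][:,2]),m.sum())
m8=cv2.morphologyEx(m.astype(np.uint8),cv2.MORPH_OPEN,np.ones((3,3)))
vv,uu=np.nonzero(m8); r=cv2.minAreaRect(np.c_[plane(c,np.c_[uu+335,vv+165],.083)[:,:2]].astype(np.float32)); print(r)
L=cv2.resize(im[160:240,330:490],None,fx=5,fy=5,interpolation=cv2.INTER_CUBIC)
cv2.imwrite("pics/blk.png",cv2.convertScaleAbs(L,alpha=1.0))
hol=((w[...,2]<.07)&(c["z_map"][165:235,335:480]>0)).astype(np.uint8)
n,l,s,ce=cv2.connectedComponentsWithStats(hol)
for i in range(1,n):
    if s[i,4]>20: print(s[i],ce[i]+[335,165],plane(c,[ce[i]+[335,165]],.083).round(4))
hsv=cv2.cvtColor(im,cv2.COLOR_BGR2HSV)
red=(((hsv[...,0]<8)|(hsv[...,0]>172))&(hsv[...,1]>150)&(hsv[...,2]>80)).astype(np.uint8)
n,l,s,ce=cv2.connectedComponentsWithStats(red)
for i in range(1,n):
    if s[i,4]>30: print("red",s[i],plane(c,[ce[i]],.083).round(4),plane(c,[ce[i]],.066).round(4))
E
```

```text
blue 262 226 [0.5066 0.3211 0.1215] plane [[0.5067 0.3203 0.123 ]]
yel 266 237 [0.5088 0.2613 0.1215] plane [[0.5081 0.261  0.123 ]]
blk 257 240 [0.5095 0.201  0.1216] plane [[0.5096 0.2006 0.123 ]]
grn 258 237 [0.5116 0.1428 0.1215] plane [[0.5109 0.1424 0.123 ]]
block top z 0.08199493924682488 3981
((0.5467230677604675, -0.18751876056194305), (0.26528120040893555, 0.08095832914113998), 84.41743469238281)
[   0    0  145   70 5380] [404.51319703 200.76040892] [[ 0.5404 -0.1749  0.083 ]]
[ 26  22  15  15 177] [368.42372881 193.9039548 ] [[ 0.5546 -0.0984  0.083 ]]
[ 55  25  14  15 169] [396.47928994 196.68639053] [[ 0.5489 -0.1579  0.083 ]]
[ 83  28  14  15 152] [424.21052632 199.44078947] [[ 0.5434 -0.217   0.083 ]]
[110  30  15  15 164] [451.7804878  202.25609756] [[ 0.5376 -0.2764  0.083 ]]
red [245  99  18   6  83] [[0.7527 0.1476 0.083 ]] [[0.7574 0.15   0.066 ]]
red [102 112  16  13  88] [[0.7151 0.4651 0.083 ]] [[0.7192 0.4729 0.066 ]]
red [352 179   6  28 116] [[ 0.5574 -0.0693  0.083 ]] [[ 0.5588 -0.0707  0.066 ]]
```

View pics/blk.png

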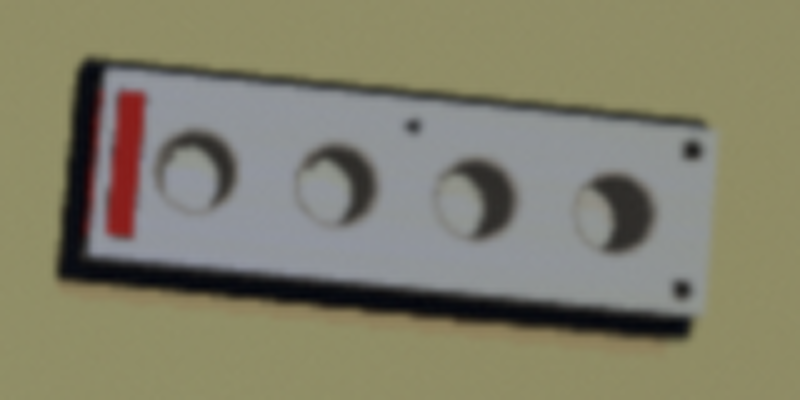

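The crop shows four bores near full-frame pixels (369,194), (397,197), (425,200) and (453,203), with the red strip left of bore 1. I'll close across the rows, along x, and approach the rack to get a wrist view.

carry_out --moves '[{"tx": 4.1,"ty": -3.4,"tz": 0.5,"wz": -0.165,"claw": -1},{"tx": 4.1,"ty": -3.4,"tz": 0.5,"wz": -0.165,"claw": -1},{"tx": 4.1,"ty": -3.4,"wz": -0.165,"claw": -1},{"tx": 4.1,"ty": -3.4,"wz": -0.165,"claw": -1},{"tx": 4.1,"ty": -3.4,"wz": -0.165,"claw": -1},{"tx": 4.1,"ty": -3.4,"wz": -0.165,"claw": -1},{"tx": 4.1,"ty": -3.4,"wz": -0.165,"claw": -1},{"claw": -1}]'

```text
invalid input at $.moves[0]: expected keys tx, ty, tz, wx, wy, wz, claw
```

```bash
cat > look.py <<'E'
import sys,pickle
from workcell import env,read_camera
from h import *
from scipy.spatial.transform import Rotation as R
n=sys.argv[1]; s=env.get_state(); c=read_camera("wrist"); pickle.dump((c,s),open(n+".pkl","wb")); cv2.imwrite(f"pics/{n}.png",c["image"])
M=R.from_quat(s["orientation"],scalar_first=True).as_matrix()
print(s["clock"],s["tcp_pos"].round(4),"z",M[:,2].round(4),"closing deg",np.degrees(np.arctan2(M[1,1],M[0,1])).round(2),"F",s["wrist_force"].round(1),"gap",s["finger_gap"],"j6",s["joint_pos"][5])
E
python3 look.py w1; python3 -c "
import pickle;c,s=pickle.load(open('w1.pkl','rb'));print(c['hand_eye'].round(3),c['fx'],c['k1'])"
```

```text
0.1 [0.2199 0.5308 0.2305] z [-8.0e-04 -1.4e-03 -1.0e+00] closing deg 67.5 F [ 0.4 -0.4 -0.4] gap 0.08583650223493754 j6 1.4311848020568418
[[-0.001 -0.951 -0.31   0.08 ]
 [ 1.    -0.001  0.001  0.001]
 [-0.001 -0.31   0.951 -0.143]
 [ 0.     0.     0.     1.   ]] 344.0201852481202 -0.07506572598587276
```

View pics/w1.png

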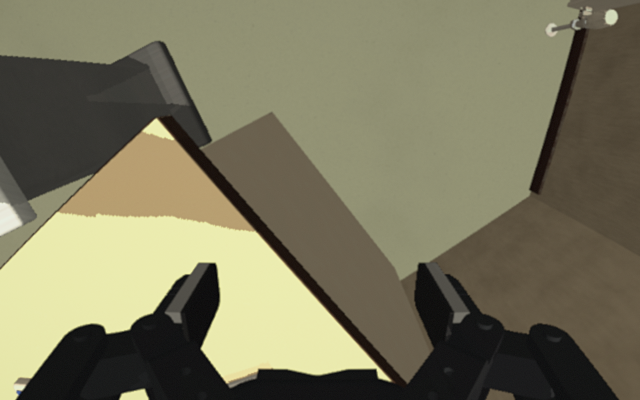

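The call was refused because every key must be given. The wrist picture shows only the fingers, at (200,290) and (440,290), over the table corner.

carry_out --moves '[{"tx": 4.1,"ty": -3.4,"tz": 0.5,"wx": 0,"wy": 0,"wz": -0.165,"claw": -1},{"tx": 4.1,"ty": -3.4,"tz": 0.5,"wx": 0,"wy": 0,"wz": -0.165,"claw": -1},{"tx": 4.1,"ty": -3.4,"tz": 0,"wx": 0,"wy": 0,"wz": -0.165,"claw": -1},{"tx": 4.1,"ty": -3.4,"tz": 0,"wx": 0,"wy": 0,"wz": -0.165,"claw": -1},{"tx": 4.1,"ty": -3.4,"tz": 0,"wx": 0,"wy": 0,"wz": -0.165,"claw": -1},{"tx": 4.1,"ty": -3.4,"tz": 0,"wx": 0,"wy": 0,"wz": -0.165,"claw": -1},{"tx": 4.1,"ty": -3.4,"tz": 0,"wx": 0,"wy": 0,"wz": -0.165,"claw": -1},{"tx": 0,"ty": 0,"tz": 0,"wx": 0,"wy": 0,"wz": 0,"claw": -1}]'

```text
clock: 1.15
tcp_pos: [0.5097, 0.2906, 0.2404]
orientation: [0.0, 0.701, 0.713, -0.0]
wrist_force: [-1.0, -0.1, -1.3]
finger_gap: 0.0856
grip_force: 0.0
```

```bash
python3 look.py w2
```

```text
1.15 [0.5097 0.2906 0.2404] z [-2.e-04 -8.e-04 -1.e+00] closing deg 0.99 F [-1.  -0.1 -1.3] gap 0.08555870819760153 j6 1.935339105300678
```

View pics/w2.png

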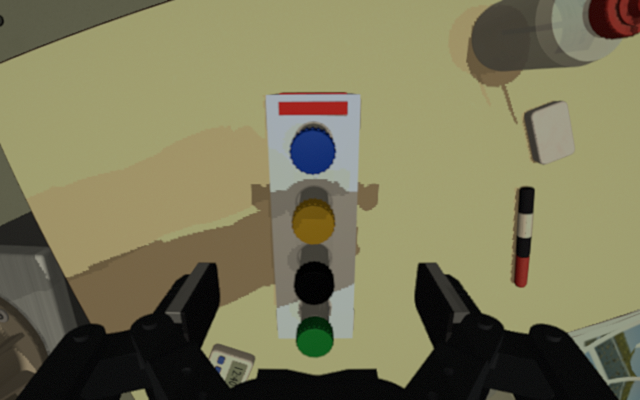

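All four caps are visible: blue (312,150), yellow (313,221), black (314,283) and green (315,337).

```bash
cat > caps.py <<'E'
import sys,pickle
from h import *
c,s=pickle.load(open(sys.argv[1]+".pkl","rb")); zt=float(sys.argv[2]); P=cloud(c,s)
m=((abs(P[...,2]-zt)<.005)&(c["z_map"]>0)).astype(np.uint8)
m[:, :230]=0; m[:,410:]=0
n,l,st,ce=cv2.connectedComponentsWithStats(m)
for i in range(1,n):
    if st[i,4]>150:
        vv,uu=np.nonzero(l==i); q=plane(c,np.c_[uu,vv],np.median(P[l==i][:,2]))
        (cx,cy),r=cv2.minEnclosingCircle(q[:,:2].astype(np.float32))
        print(st[i,4],ce[i].round(0),np.median(P[l==i][:,2]).round(4),"mean",q.mean(0).round(4),"circ",round(cx,4),round(cy,4),round(r,4))
E
python3 caps.py w2 .123
```

```text
Traceback (most recent call last):
  File "caps.py", line 9, in <module>
    vv,uu=np.nonzero(l==i); q=plane(c,np.c_[uu,vv],np.median(P[l==i][:,2]))
                              ~~~~~^^^^^^^^^^^^^^^^^^^^^^^^^^^^^^^^^^^^^^^^
  File "h.py", line 14, in plane
    W=world_from_cam(c,state); d=ray(c,uv)@W[:3,:3].T; o=W[:3,3]
  File "h.py", line 11, in world_from_cam
    M=np.eye(4); M[:3,:3]=R.from_quat(state["orientation"],scalar_first=True).as_matrix(); M[:3,3]=state["tcp_pos"]
                                      ~~~~~^^^^^^^^^^^^^^^
TypeError: 'NoneType' object is not subscriptable
```

```bash
sed -i 's/\[:,2\]))$/[:,2]),s)/' caps.py; python3 caps.py w2 .123
```

```text
1648 [312. 151.] 0.1228 mean [0.5058 0.3244 0.1228] circ 0.5057 0.3242 0.0182
1380 [313. 224.] 0.1228 mean [0.5071 0.265  0.1228] circ 0.5068 0.265 0.0184
1149 [314. 286.] 0.1228 mean [0.5084 0.2058 0.1228] circ 0.5083 0.2062 0.0191
946 [315. 341.] 0.1227 mean [0.5101 0.1463 0.1227] circ 0.5099 0.1464 0.0191
```

carry_out --moves '[{"tx": -0.37,"ty": 3.15,"tz": -2.0,"wx": 0,"wy": 0,"wz": 0.007,"claw": -1},{"tx": 0,"ty": 0,"tz": -5,"wx": 0,"wy": 0,"wz": 0,"claw": -1},{"tx": 0,"ty": 0,"tz": -5,"wx": 0,"wy": 0,"wz": 0,"claw": -1},{"tx": 0,"ty": 0,"tz": -2.9,"wx": 0,"wy": 0,"wz": 0,"claw": -1},{"tx": 0,"ty": 0,"tz": 0,"wx": 0,"wy": 0,"wz": 0,"claw": 1},{"tx": 0,"ty": 0,"tz": 0,"wx": 0,"wy": 0,"wz": 0,"claw": 1},{"tx": 0,"ty": 0,"tz": 0,"wx": 0,"wy": 0,"wz": 0,"claw": 1},{"tx": 0,"ty": 0,"tz": 0,"wx": 0,"wy": 0,"wz": 0,"claw": 1}]' --newtons 60

```text
clock: 2.2
tcp_pos: [0.5045, 0.3255, 0.0945]
orientation: [0.0, 0.696, 0.718, 0.002]
wrist_force: [-0.1, 0.3, 6.4]
finger_gap: 0.0334
grip_force: 59.2
```

```bash
python3 look.py w3
```

```text
2.2 [0.5045 0.3255 0.0945] z [ 0.0031  0.0018 -1.    ] closing deg 1.73 F [-0.1  0.3  6.4] gap 0.033395613625171246 j6 1.9797135964775063
```

View pics/w3.png

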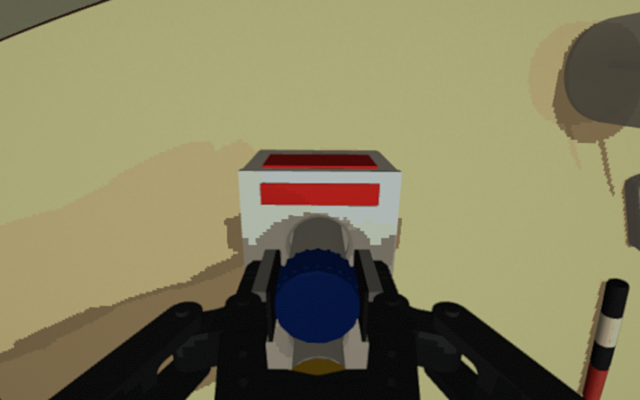

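Blue is held squarely by the cap, at (317,300), with a 33 mm gap. I'll lift it.

carry_out --moves '[{"tx": 0,"ty": 0,"tz": 2,"wx": 0,"wy": 0,"wz": 0,"claw": 1},{"tx": 0,"ty": 0,"tz": 4,"wx": 0,"wy": 0,"wz": 0,"claw": 1},{"tx": 0,"ty": 0,"tz": 5,"wx": 0,"wy": 0,"wz": 0,"claw": 1},{"tx": 0,"ty": 0,"tz": 5,"wx": 0,"wy": 0,"wz": 0,"claw": 1},{"tx": 0.4,"ty": -4,"tz": 0,"wx": 0,"wy": 0,"wz": 0,"claw": 1},{"tx": 0.4,"ty": -5.5,"tz": 0,"wx": 0,"wy": 0,"wz": 0,"claw": 1},{"tx": 0.4,"ty": -5.5,"tz": 0,"wx": 0,"wy": 0,"wz": 0,"claw": 1},{"tx": 0.4,"ty": -5.5,"tz": 0,"wx": 0,"wy": 0,"wz": 0,"claw": 1}]'

```text
clock: 3.25
tcp_pos: [0.5195, 0.1181, 0.253]
orientation: [0.001, 0.696, 0.718, 0.001]
wrist_force: [0.7, -0.5, -0.7]
finger_gap: 0.0336
grip_force: 60.5
```

carry_out --moves '[{"tx": 0.4,"ty": -5.5,"tz": 0,"wx": 0,"wy": 0,"wz": -0.025,"claw": 1},{"tx": 0.4,"ty": -5.5,"tz": 0,"wx": 0,"wy": 0,"wz": -0.025,"claw": 1},{"tx": 0.4,"ty": -5.5,"tz": 0,"wx": 0,"wy": 0,"wz": -0.025,"claw": 1},{"tx": 0.4,"ty": -5.5,"tz": 0,"wx": 0,"wy": 0,"wz": -0.025,"claw": 1},{"tx": 0.4,"ty": -5.5,"tz": 0,"wx": 0,"wy": 0,"wz": -0.025,"claw": 1},{"tx": 0.3,"ty": -4,"tz": 0,"wx": 0,"wy": 0,"wz": 0,"claw": 1},{"tx": 0,"ty": 0,"tz": 0,"wx": 0,"wy": 0,"wz": 0,"claw": 1},{"tx": 0,"ty": 0,"tz": 0,"wx": 0,"wy": 0,"wz": 0,"claw": 1}]'

```text
clock: 4.25
tcp_pos: [0.5422, -0.1951, 0.2525]
orientation: [-0.0, 0.74, 0.673, 0.0]
wrist_force: [-0.2, 0.2, -1.0]
finger_gap: 0.0335
grip_force: 60.5
```

```bash
python3 look.py w4
```

```text
4.25 [ 0.5422 -0.1951  0.2525] z [ 1.e-04  4.e-04 -1.e+00] closing deg -5.47 F [-0.2  0.2 -1. ] gap 0.03352164336188042 j6 1.181448897584192
```

View pics/w4.png

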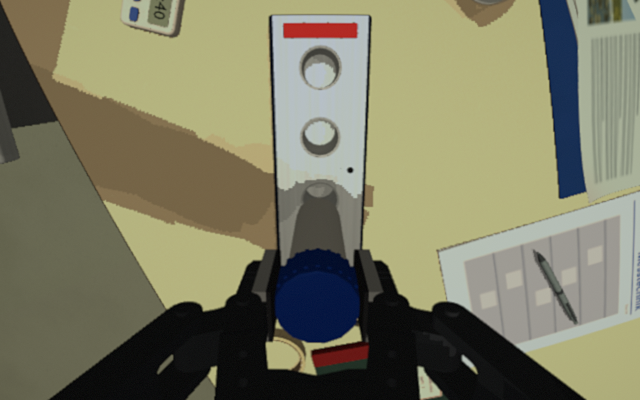

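The picture shows bore 1 at (321,68), bore 2 at (320,135), the strip at (320,30) and the held cap at (317,297).

```bash
cat > bores.py <<'E'
import sys,pickle
from h import *
c,s=pickle.load(open(sys.argv[1]+".pkl","rb")); P=cloud(c,s); z=P[...,2]
top=(abs(z-.083)<.0035)&(c["z_map"]>0)
print("top z",np.median(z[top]).round(4))
m=(~top).astype(np.uint8); n,l,st,ce=cv2.connectedComponentsWithStats(m,connectivity=4)
for i in range(1,n):
    if 300<st[i,4]<4000 and st[i,2]<70 and st[i,3]<70 and 240<ce[i][0]<400:
        vv,uu=np.nonzero(l==i); q=plane(c,np.c_[uu,vv],.083,s)[:,:2]
        (cx,cy),r=cv2.minEnclosingCircle(q.astype(np.float32))
        print(st[i,4],ce[i].round(0),"mean",q.mean(0).round(4),"circ",round(cx,4),round(cy,4),round(r,4))
hsv=cv2.cvtColor(c["image"],cv2.COLOR_BGR2HSV)
red=(((hsv[...,0]<8)|(hsv[...,0]>172))&(hsv[...,1]>150)&(hsv[...,2]>80)&top)
vv,uu=np.nonzero(red); 
if len(uu): print("strip",len(uu),plane(c,np.c_[uu,vv],.083,s).mean(0).round(4))
E
python3 bores.py w4; python3 - <<'E'
import pickle
from h import *
c,s=pickle.load(open("w4.pkl","rb"));P=cloud(c,s)
w=P[270:330,290:345];print("cap z",np.median(w[...,2]))
zt=np.median(w[...,2]);m=(abs(P[...,2]-zt)<.003)&(c["image"][...,0]>1.4*c["image"][...,2].astype(float))
m[:,:260]=0;m[:,375:]=0;m[:240]=0
vv,uu=np.nonzero(m);q=plane(c,np.c_[uu,vv],zt,s);print(m.sum(),q.mean(0),cv2.minEnclosingCircle(q[:,:2].astype(np.float32)))
E
```

```text
top z 0.0831
1181 [320.  67.] mean [ 0.5543 -0.0983] circ 0.5539 -0.0984 0.0168
1023 [319. 136.] mean [ 0.5484 -0.1571] circ 0.548 -0.1569 0.0167
strip 955 [ 0.5572 -0.0682  0.083 ]
cap z 0.2806729171708713
5164 [ 0.54212062 -0.19526339  0.28067292] ((0.5420172810554504, -0.19536378979682922), 0.018220284953713417)
```

carry_out --moves '[{"tx": 0.4,"ty": 4.8,"tz": 0,"wx": 0,"wy": 0,"wz": 0,"claw": 1},{"tx": 0.82,"ty": 4.86,"tz": 0,"wx": 0,"wy": 0,"wz": 0,"claw": 1},{"tx": 0,"ty": 0,"tz": -3,"wx": 0,"wy": 0,"wz": 0,"claw": 1},{"tx": 0,"ty": 0,"tz": -3,"wx": 0,"wy": 0,"wz": 0,"claw": 1},{"tx": 0,"ty": 0,"tz": -1.5,"wx": 0,"wy": 0,"wz": 0,"claw": 1},{"tx": 0,"ty": 0,"tz": 0,"wx": 0,"wy": 0,"wz": 0,"claw": 1}]'

```text
clock: 5.05
tcp_pos: [0.5538, -0.0977, 0.1767]
orientation: [-0.001, 0.74, 0.673, -0.0]
wrist_force: [-0.5, 0.4, -0.7]
finger_gap: 0.0335
grip_force: 60.5
```

```bash
python3 look.py w5
```

```text
5.05 [ 0.5538 -0.0977  0.1767] z [-1.8e-03  7.0e-04 -1.0e+00] closing deg -5.38 F [-0.5  0.4 -0.7] gap 0.03346554460430491 j6 1.34733390517798
```

View pics/w5.png

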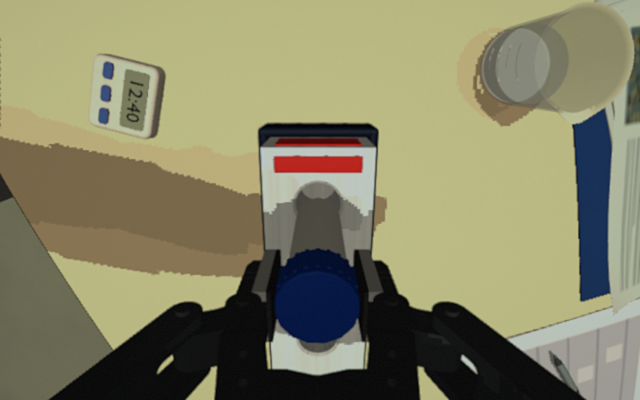

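The tube hangs just over bore 1, with the strip at (318,164). I'll use the strip as a close-range check.

```bash
python3 bores.py w5
```

```text
top z 0.0831
strip 1306 [ 0.5572 -0.0684  0.083 ]
```

carry_out --moves '[{"tx": 0.05,"ty": -0.06,"tz": -1,"wx": 0,"wy": 0,"wz": 0,"claw": 1},{"tx": 0,"ty": 0,"tz": -1,"wx": 0,"wy": 0,"wz": 0,"claw": 1},{"tx": 0,"ty": 0,"tz": -1,"wx": 0,"wy": 0,"wz": 0,"claw": 1},{"tx": 0,"ty": 0,"tz": -1,"wx": 0,"wy": 0,"wz": 0,"claw": 1},{"tx": 0,"ty": 0,"tz": 0,"wx": 0,"wy": 0,"wz": 0,"claw": 1}]'

```text
clock: 5.72
tcp_pos: [0.5543, -0.0989, 0.136]
orientation: [-0.001, 0.74, 0.673, -0.0]
wrist_force: [-0.2, 1.2, -1.1]
finger_gap: 0.0336
grip_force: 60.4
```

carry_out --moves '[{"tx": 0,"ty": 0,"tz": -1,"wx": 0,"wy": 0,"wz": 0,"claw": 1},{"tx": 0,"ty": 0,"tz": -1,"wx": 0,"wy": 0,"wz": 0,"claw": 1},{"tx": 0,"ty": 0,"tz": -0.7,"wx": 0,"wy": 0,"wz": 0,"claw": 1},{"tx": 0,"ty": 0,"tz": 0,"wx": 0,"wy": 0,"wz": 0,"claw": 1}]'

```text
clock: 6.22
tcp_pos: [0.5546, -0.0989, 0.1093]
orientation: [-0.001, 0.74, 0.673, -0.0]
wrist_force: [-0.3, 2.6, -1.9]
finger_gap: 0.0333
grip_force: 60.3
```

carry_out --moves '[{"tx": 0,"ty": 0,"tz": -0.15,"wx": 0,"wy": 0,"wz": 0,"claw": 1},{"tx": 0,"ty": 0,"tz": 0,"wx": 0,"wy": 0,"wz": 0,"claw": -1},{"tx": 0,"ty": 0,"tz": 0,"wx": 0,"wy": 0,"wz": 0,"claw": -1},{"tx": 0,"ty": 0,"tz": 0,"wx": 0,"wy": 0,"wz": 0,"claw": -1},{"tx": 0,"ty": 0,"tz": 0,"wx": 0,"wy": 0,"wz": 0,"claw": -1},{"tx": 0,"ty": 0,"tz": 2,"wx": 0,"wy": 0,"wz": 0,"claw": -1},{"tx": 0,"ty": 0,"tz": 5,"wx": 0,"wy": 0,"wz": 0,"claw": -1},{"tx": 0,"ty": 0,"tz": 5,"wx": 0,"wy": 0,"wz": 0,"claw": -1}]'

```text
clock: 7.22
tcp_pos: [0.5547, -0.0992, 0.2298]
orientation: [-0.0, 0.74, 0.673, -0.0]
wrist_force: [-0.5, -0.5, 0.1]
finger_gap: 0.0855
grip_force: 0.0
```

```bash
python3 look.py w6; python3 caps.py w6 .136
```

```text
7.225 [ 0.5547 -0.0992  0.2298] z [-9.e-04  1.e-04 -1.e+00] closing deg -5.45 F [-0.5 -0.5  0.1] gap 0.08549640952301805 j6 1.346560706358052
1749 [317. 204.] 0.1358 mean [ 0.5545 -0.0998  0.1358] circ 0.5546 -0.0997 0.0183
```

Blue is seated, with its cap top at z 0.136. Next is yellow.

carry_out --moves '[{"tx": -0.69,"ty": 5.2,"tz": 0,"wx": 0,"wy": 0,"wz": 0.0174,"claw": -1},{"tx": -0.69,"ty": 5.2,"tz": 0,"wx": 0,"wy": 0,"wz": 0.0174,"claw": -1},{"tx": -0.69,"ty": 5.2,"tz": 0,"wx": 0,"wy": 0,"wz": 0.0174,"claw": -1},{"tx": -0.69,"ty": 5.2,"tz": 0,"wx": 0,"wy": 0,"wz": 0.0174,"claw": -1},{"tx": -0.69,"ty": 5.2,"tz": 0,"wx": 0,"wy": 0,"wz": 0.0174,"claw": -1},{"tx": -0.69,"ty": 5.2,"tz": 0,"wx": 0,"wy": 0,"wz": 0.0174,"claw": -1},{"tx": -0.69,"ty": 5.2,"tz": 0,"wx": 0,"wy": 0,"wz": 0.0174,"claw": -1},{"tx": 0,"ty": 0,"tz": 0,"wx": 0,"wy": 0,"wz": 0,"claw": -1}]'

```text
clock: 8.28
tcp_pos: [0.506, 0.2679, 0.2285]
orientation: [-0.0, 0.696, 0.718, 0.0]
wrist_force: [-0.1, -0.7, 0.6]
finger_gap: 0.0854
grip_force: 0.0
```

```bash
python3 look.py w7; python3 caps.py w7 .123
```

```text
8.275 [0.506  0.2679 0.2285] z [ 2.e-04  4.e-04 -1.e+00] closing deg 1.85 F [-0.1 -0.7  0.6] gap 0.08539108012794086 j6 1.8852224046450472
1609 [318. 203.] 0.1229 mean [0.5071 0.2648 0.1229] circ 0.5072 0.2649 0.0183
1365 [317. 271.] 0.1228 mean [0.5084 0.2054 0.1228] circ 0.5087 0.2052 0.019
1088 [317. 330.] 0.1227 mean [0.51   0.1463 0.1227] circ 0.5093 0.1459 0.0194
```

carry_out --moves '[{"tx": 0.1,"ty": -0.27,"tz": -3.5,"wx": 0,"wy": 0,"wz": -0.007,"claw": -1},{"tx": 0,"ty": 0,"tz": -5,"wx": 0,"wy": 0,"wz": 0,"claw": -1},{"tx": 0,"ty": 0,"tz": -4.95,"wx": 0,"wy": 0,"wz": 0,"claw": -1},{"tx": 0,"ty": 0,"tz": 0,"wx": 0,"wy": 0,"wz": 0,"claw": -1},{"tx": 0,"ty": 0,"tz": 0,"wx": 0,"wy": 0,"wz": 0,"claw": 1},{"tx": 0,"ty": 0,"tz": 0,"wx": 0,"wy": 0,"wz": 0,"claw": 1},{"tx": 0,"ty": 0,"tz": 0,"wx": 0,"wy": 0,"wz": 0,"claw": 1},{"tx": 0,"ty": 0,"tz": 0,"wx": 0,"wy": 0,"wz": 0,"claw": 1}]'

```text
clock: 9.32
tcp_pos: [0.5093, 0.2626, 0.0966]
orientation: [0.001, 0.7, 0.714, 0.002]
wrist_force: [-0.5, 0.7, 6.0]
finger_gap: 0.0333
grip_force: 59.0
```

carry_out --moves '[{"tx": 0,"ty": 0,"tz": 2,"wx": 0,"wy": 0,"wz": 0,"claw": 1},{"tx": 0,"ty": 0,"tz": 4,"wx": 0,"wy": 0,"wz": 0,"claw": 1},{"tx": 0,"ty": 0,"tz": 5,"wx": 0,"wy": 0,"wz": 0,"claw": 1},{"tx": 0,"ty": 0,"tz": 5,"wx": 0,"wy": 0,"wz": 0,"claw": 1},{"tx": 0.5,"ty": -5.3,"tz": 0,"wx": 0,"wy": 0,"wz": -0.015,"claw": 1},{"tx": 0.5,"ty": -5.3,"tz": 0,"wx": 0,"wy": 0,"wz": -0.015,"claw": 1},{"tx": 0.5,"ty": -5.3,"tz": 0,"wx": 0,"wy": 0,"wz": -0.015,"claw": 1},{"tx": 0.5,"ty": -5.3,"tz": 0,"wx": 0,"wy": 0,"wz": -0.015,"claw": 1}]'

```text
clock: 10.32
tcp_pos: [0.528, 0.0486, 0.2553]
orientation: [0.001, 0.721, 0.693, 0.001]
wrist_force: [0.9, 0.1, -0.2]
finger_gap: 0.0332
grip_force: 60.1
```

carry_out --moves '[{"tx": 0.5,"ty": -5.3,"tz": 0,"wx": 0,"wy": 0,"wz": -0.015,"claw": 1},{"tx": 0.5,"ty": -5.3,"tz": 0,"wx": 0,"wy": 0,"wz": -0.015,"claw": 1},{"tx": 0.5,"ty": -5.3,"tz": 0,"wx": 0,"wy": 0,"wz": -0.015,"claw": 1},{"tx": 0.5,"ty": -5,"tz": 0,"wx": 0,"wy": 0,"wz": -0.015,"claw": 1},{"tx": 0,"ty": 0,"tz": 0,"wx": 0,"wy": 0,"wz": 0,"claw": 1},{"tx": 0,"ty": 0,"tz": 0,"wx": 0,"wy": 0,"wz": 0,"claw": 1}]'

```text
clock: 11.08
tcp_pos: [0.5477, -0.1588, 0.2547]
orientation: [0.0, 0.742, 0.671, 0.0]
wrist_force: [0.3, 0.0, -0.1]
finger_gap: 0.0334
grip_force: 60.1
```

```bash
cat > held.py <<'E'
import sys,pickle
from h import *
c,s=pickle.load(open(sys.argv[1]+".pkl","rb"));P=cloud(c,s)
zt=np.median(P[280:320,300:335,2]);m=(abs(P[...,2]-zt)<.003)
m[:,:277]=0;m[:,358:]=0;m[:240]=0;m[350:]=0
vv,uu=np.nonzero(m);q=plane(c,np.c_[uu,vv],zt,s);print("held cap top above TCP",(zt-s["tcp_pos"][2]).round(4),"offset",(q.mean(0)-s["tcp_pos"]).round(4),m.sum())
E
python3 look.py w8; python3 held.py w4; python3 held.py w8; python3 caps.py w8 .136
```

```text
11.075 [ 0.5477 -0.1588  0.2547] z [ 3.e-04  3.e-04 -1.e+00] closing deg -5.76 F [ 0.3  0.  -0.1] gap 0.03339095691703539 j6 1.2482231778318313
held cap top above TCP 0.0282 offset [-0.     -0.0004  0.0282] 5067
held cap top above TCP 0.0261 offset [0.0003 0.0029 0.0261] 5105
1723 [318. 119.] 0.1359 mean [ 0.5545 -0.1008  0.1359] circ 0.5546 -0.1008 0.018
```

Yellow sits 3 mm off along the pads, so I'm compensating for that.

carry_out --moves '[{"tx": 0.1,"ty": -0.3,"tz": -3.5,"wx": 0,"wy": 0,"wz": 0.005,"claw": 1},{"tx": 0,"ty": 0,"tz": -4,"wx": 0,"wy": 0,"wz": 0,"claw": 1},{"tx": 0,"ty": 0,"tz": 0,"wx": 0,"wy": 0,"wz": 0,"claw": 1},{"tx": 0,"ty": 0,"tz": -1,"wx": 0,"wy": 0,"wz": 0,"claw": 1},{"tx": 0,"ty": 0,"tz": -1,"wx": 0,"wy": 0,"wz": 0,"claw": 1},{"tx": 0,"ty": 0,"tz": -1,"wx": 0,"wy": 0,"wz": 0,"claw": 1},{"tx": 0,"ty": 0,"tz": -0.8,"wx": 0,"wy": 0,"wz": 0,"claw": 1},{"tx": 0,"ty": 0,"tz": 0,"wx": 0,"wy": 0,"wz": 0,"claw": 1}]'

```text
clock: 12.12
tcp_pos: [0.5483, -0.1617, 0.1405]
orientation: [-0.001, 0.74, 0.673, -0.0]
wrist_force: [-0.0, 0.3, -0.9]
finger_gap: 0.0333
grip_force: 60.0
```

Entry was clean, at about 0 N. I'll lower 3.0 cm more and release.

carry_out --moves '[{"tx": 0,"ty": 0,"tz": -1.2,"wx": 0,"wy": 0,"wz": 0,"claw": 1},{"tx": 0,"ty": 0,"tz": -1.0,"wx": 0,"wy": 0,"wz": 0,"claw": 1},{"tx": 0,"ty": 0,"tz": -0.8,"wx": 0,"wy": 0,"wz": 0,"claw": 1},{"tx": 0,"ty": 0,"tz": 0,"wx": 0,"wy": 0,"wz": 0,"claw": 1}]'

```text
clock: 12.62
tcp_pos: [0.5483, -0.1617, 0.1104]
orientation: [-0.001, 0.74, 0.673, -0.0]
wrist_force: [0.3, 2.1, -1.6]
finger_gap: 0.0335
grip_force: 60.0
```

carry_out --moves '[{"tx": 0,"ty": 0,"tz": 0,"wx": 0,"wy": 0,"wz": 0,"claw": -1},{"tx": 0,"ty": 0,"tz": 0,"wx": 0,"wy": 0,"wz": 0,"claw": -1},{"tx": 0,"ty": 0,"tz": 0,"wx": 0,"wy": 0,"wz": 0,"claw": -1},{"tx": 0,"ty": 0,"tz": 0,"wx": 0,"wy": 0,"wz": 0,"claw": -1},{"tx": 0,"ty": 0,"tz": 2,"wx": 0,"wy": 0,"wz": 0,"claw": -1},{"tx": 0,"ty": 0,"tz": 5,"wx": 0,"wy": 0,"wz": 0,"claw": -1},{"tx": 0,"ty": 0,"tz": 5,"wx": 0,"wy": 0,"wz": 0,"claw": -1}]'

```text
clock: 13.5
tcp_pos: [0.5484, -0.1619, 0.2323]
orientation: [-0.0, 0.74, 0.673, -0.0]
wrist_force: [0.3, -0.7, -0.1]
finger_gap: 0.0853
grip_force: 0.0
```

```bash
python3 look.py w9; python3 caps.py w9 .136
```

```text
13.5 [ 0.5484 -0.1619  0.2323] z [-8.e-04  3.e-04 -1.e+00] closing deg -5.46 F [ 0.3 -0.7 -0.1] gap 0.08528553990297497 j6 1.2387527185121858
2065 [317. 117.] 0.1359 mean [ 0.5545 -0.1008  0.1359] circ 0.5546 -0.1009 0.018
1732 [322. 199.] 0.1356 mean [ 0.5527 -0.1598  0.1356] circ 0.5527 -0.1597 0.0183
```

```bash
cat > tilt.py <<'E'
import sys,pickle
from h import *
c,s=pickle.load(open(sys.argv[1]+".pkl","rb")); zt=float(sys.argv[2]); P=cloud(c,s)
m=((abs(P[...,2]-zt)<.006)&(c["z_map"]>0)).astype(np.uint8); m[:,:230]=0; m[:,410:]=0
n,l,st,ce=cv2.connectedComponentsWithStats(cv2.erode(m,np.ones((5,5))))
for i in range(1,n):
    if st[i,4]>200:
        p=P[l==i]; A=np.c_[p[:,:2]-p[:,:2].mean(0),np.ones(len(p))]; k=np.linalg.lstsq(A,p[:,2],rcond=None)[0]
        print(p.mean(0).round(4),"slope deg x,y",np.degrees(k[:2]).round(2))
E
python3 tilt.py w9 .136;python3 tilt.py w2 .123;python3 tilt.py w6 .136; python3 - <<'E'
import cv2;cv2.imwrite("pics/w9c.png",cv2.resize(cv2.imread("pics/w9.png")[60:300,220:420],None,fx=2.5,fy=2.5))
E
```

```text
[ 0.5546 -0.1012  0.1359] slope deg x,y [0.32 1.34]
[ 0.5528 -0.1598  0.1358] slope deg x,y [-3.31  1.22]
[0.5053 0.3241 0.1229] slope deg x,y [-0.11  0.26]
[0.5073 0.2654 0.1229] slope deg x,y [0.33 0.09]
[0.508  0.2059 0.1229] slope deg x,y [0.06 0.33]
[0.51   0.1465 0.1228] slope deg x,y [ 0.2  -0.61]
[ 0.5548 -0.0999  0.1359] slope deg x,y [0.54 1.02]
```

View pics/w9c.png

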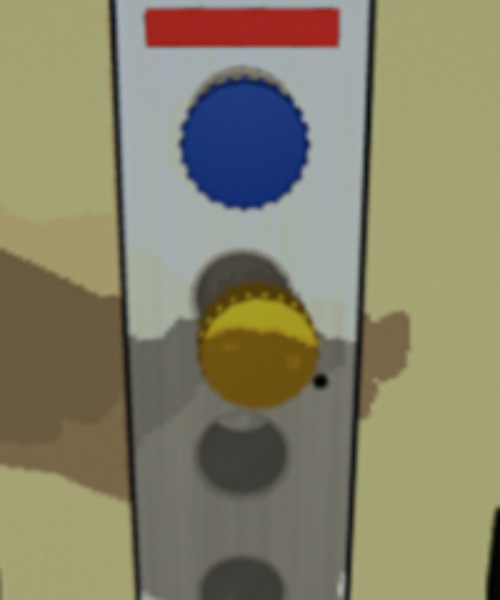

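The crop shows yellow (258,345) leaning about 3° toward +x, while blue (245,143) is upright. I'll re-grip yellow, press it home and release in stages.

carry_out --moves '[{"tx": 0.05,"ty": 0.25,"tz": -3,"wx": 0,"wy": 0,"wz": 0,"claw": -1},{"tx": 0,"ty": 0,"tz": -5,"wx": 0,"wy": 0,"wz": 0,"claw": -1},{"tx": 0,"ty": 0,"tz": -4.3,"wx": 0,"wy": 0,"wz": 0,"claw": -1},{"tx": 0,"ty": 0,"tz": 0,"wx": 0,"wy": 0,"wz": 0,"claw": 0.1},{"tx": 0,"ty": 0,"tz": 0,"wx": 0,"wy": 0,"wz": 0,"claw": 0.1},{"tx": 0,"ty": 0,"tz": 0,"wx": 0,"wy": 0,"wz": 0,"claw": 0.1},{"tx": 0,"ty": 0,"tz": 0,"wx": 0,"wy": 0,"wz": 0,"claw": 0.1}]' --newtons 30

```text
clock: 14.42
tcp_pos: [0.5504, -0.16, 0.1101]
orientation: [0.001, 0.74, 0.673, 0.001]
wrist_force: [0.9, 1.2, -0.1]
finger_gap: 0.0385
grip_force: 0.0
```

carry_out --moves '[{"tx": -0.15,"ty": 0,"tz": 0,"wx": 0,"wy": 0,"wz": 0,"claw": 0.1},{"tx": 0,"ty": 0,"tz": 0,"wx": 0,"wy": 0,"wz": 0,"claw": 1},{"tx": 0,"ty": 0,"tz": 0,"wx": 0,"wy": 0,"wz": 0,"claw": 1},{"tx": 0,"ty": 0,"tz": -0.1,"wx": 0,"wy": 0,"wz": 0,"claw": 1}]'

```text
clock: 14.92
tcp_pos: [0.5485, -0.1598, 0.1088]
orientation: [0.001, 0.74, 0.673, 0.0]
wrist_force: [-2.6, 0.9, 14.6]
finger_gap: 0.0337
grip_force: 30.7
```

```bash
python3 look.py w10; python3 held.py w10;python3 tilt.py w10 .136
```

```text
14.925 [ 0.5485 -0.1598  0.1088] z [ 0.002  -0.0011 -1.    ] closing deg -5.46 F [-2.6  0.9 14.6] gap 0.033691297044218534 j6 1.242086363016909
held cap top above TCP 0.0268 offset [0.     0.0009 0.0268] 5044
[ 0.5544 -0.1004  0.1359] slope deg x,y [0.51 0.89]
[ 0.5488 -0.1586  0.1354] slope deg x,y [-0.43 -0.25]
[ 0.5728 -0.1514  0.1363] slope deg x,y [-0.24  2.44]
```

carry_out --moves '[{"tx": 0,"ty": 0,"tz": 0.1,"wx": 0,"wy": 0,"wz": 0,"claw": 1},{"tx": 0,"ty": 0,"tz": 0,"wx": 0,"wy": 0,"wz": 0,"claw": 0.18},{"tx": 0,"ty": 0,"tz": 0,"wx": 0,"wy": 0,"wz": 0,"claw": 0.16},{"tx": 0,"ty": 0,"tz": 0,"wx": 0,"wy": 0,"wz": 0,"claw": 0.14},{"tx": 0,"ty": 0,"tz": 0,"wx": 0,"wy": 0,"wz": 0,"claw": 0.1},{"tx": 0,"ty": 0,"tz": 0,"wx": 0,"wy": 0,"wz": 0,"claw": 0.1},{"tx": 0,"ty": 0,"tz": 0,"wx": 0,"wy": 0,"wz": 0,"claw": 0.1}]'

```text
clock: 15.85
tcp_pos: [0.5478, -0.1594, 0.1083]
orientation: [0.0, 0.74, 0.673, 0.0]
wrist_force: [-0.2, 0.1, 0.8]
finger_gap: 0.0383
grip_force: 0.0
```

```bash
python3 look.py w11; python3 held.py w11;python3 tilt.py w11 .136
```

```text
15.85 [ 0.5478 -0.1594  0.1083] z [ 1.e-04  0.e+00 -1.e+00] closing deg -5.45 F [-0.2  0.1  0.8] gap 0.038254972513051516 j6 1.2420502624338208
held cap top above TCP 0.0277 offset [0.     0.0008 0.0277] 5072
[ 0.5547 -0.1006  0.136 ] slope deg x,y [0.53 0.87]
[ 0.5481 -0.1578  0.1358] slope deg x,y [-0.56 -0.7 ]
[ 0.5733 -0.1509  0.1361] slope deg x,y [ 7.65 23.13]
```

Now released and upright. I'll open fully and rise.

carry_out --moves '[{"tx": 0,"ty": 0,"tz": 0,"wx": 0,"wy": 0,"wz": 0,"claw": -0.1},{"tx": 0,"ty": 0,"tz": 0,"wx": 0,"wy": 0,"wz": 0,"claw": -1},{"tx": 0,"ty": 0,"tz": 0,"wx": 0,"wy": 0,"wz": 0,"claw": -1},{"tx": 0,"ty": 0,"tz": 0,"wx": 0,"wy": 0,"wz": 0,"claw": -1},{"tx": 0,"ty": 0,"tz": 2,"wx": 0,"wy": 0,"wz": 0,"claw": -1},{"tx": 0,"ty": 0,"tz": 5,"wx": 0,"wy": 0,"wz": 0,"claw": -1},{"tx": 0,"ty": 0,"tz": 5,"wx": 0,"wy": 0,"wz": 0,"claw": -1}]'

```text
clock: 16.77
tcp_pos: [0.5474, -0.1593, 0.2293]
orientation: [-0.0, 0.74, 0.673, -0.0]
wrist_force: [0.6, -0.7, 0.6]
finger_gap: 0.0853
grip_force: 0.0
```

```bash
python3 look.py w12; python3 tilt.py w12 .136
```

```text
16.775 [ 0.5474 -0.1593  0.2293] z [-9.e-04  4.e-04 -1.e+00] closing deg -5.46 F [ 0.6 -0.7  0.6] gap 0.08532161623063216 j6 1.242060465793085
[ 0.5545 -0.1009  0.1359] slope deg x,y [0.59 1.47]
[ 0.5478 -0.1596  0.1359] slope deg x,y [-0.31  0.91]
```

Yellow is upright. Next is black.

carry_out --moves '[{"tx": -0.56,"ty": 5.2,"tz": 0,"wx": 0,"wy": 0,"wz": 0.0172,"claw": -1},{"tx": -0.56,"ty": 5.2,"tz": 0,"wx": 0,"wy": 0,"wz": 0.0172,"claw": -1},{"tx": -0.56,"ty": 5.2,"tz": 0,"wx": 0,"wy": 0,"wz": 0.0172,"claw": -1},{"tx": -0.56,"ty": 5.2,"tz": 0,"wx": 0,"wy": 0,"wz": 0.0172,"claw": -1},{"tx": -0.56,"ty": 5.2,"tz": 0,"wx": 0,"wy": 0,"wz": 0.0172,"claw": -1},{"tx": -0.56,"ty": 5.2,"tz": 0,"wx": 0,"wy": 0,"wz": 0.0172,"claw": -1},{"tx": -0.56,"ty": 5.2,"tz": 0,"wx": 0,"wy": 0,"wz": 0.0172,"claw": -1},{"tx": 0,"ty": 0,"tz": 0,"wx": 0,"wy": 0,"wz": 0,"claw": -1}]' --newtons 60

```text
clock: 17.82
tcp_pos: [0.5078, 0.2078, 0.2281]
orientation: [-0.0, 0.696, 0.718, 0.0]
wrist_force: [0.1, -0.9, -0.1]
finger_gap: 0.0856
grip_force: 0.0
```

```bash
python3 look.py w13; python3 caps.py w13 .123
```

```text
17.825 [0.5078 0.2078 0.2281] z [ 1.e-04  6.e-04 -1.e+00] closing deg 1.76 F [ 0.1 -0.9 -0.1] gap 0.08560880685466697 j6 1.7817382460743565
1610 [317. 202.] 0.1229 mean [0.5085 0.2048 0.1229] circ 0.5084 0.2048 0.0183
1361 [317. 271.] 0.1229 mean [0.5098 0.1454 0.1229] circ 0.5096 0.1457 0.0192
```

carry_out --moves '[{"tx": 0.06,"ty": -0.15,"tz": -3.5,"wx": 0,"wy": 0,"wz": -0.006,"claw": -1},{"tx": 0,"ty": 0,"tz": -5,"wx": 0,"wy": 0,"wz": 0,"claw": -1},{"tx": 0,"ty": 0,"tz": -4.95,"wx": 0,"wy": 0,"wz": 0,"claw": -1},{"tx": 0,"ty": 0,"tz": 0,"wx": 0,"wy": 0,"wz": 0,"claw": -1},{"tx": 0,"ty": 0,"tz": 0,"wx": 0,"wy": 0,"wz": 0,"claw": 1},{"tx": 0,"ty": 0,"tz": 0,"wx": 0,"wy": 0,"wz": 0,"claw": 1},{"tx": 0,"ty": 0,"tz": 0,"wx": 0,"wy": 0,"wz": 0,"claw": 1},{"tx": 0,"ty": 0,"tz": 0,"wx": 0,"wy": 0,"wz": 0,"claw": 1}]' --newtons 60

```text
clock: 18.88
tcp_pos: [0.5107, 0.2034, 0.096]
orientation: [0.001, 0.7, 0.714, 0.002]
wrist_force: [0.2, -0.5, 5.7]
finger_gap: 0.0334
grip_force: 58.9
```

carry_out --moves '[{"tx": 0,"ty": 0,"tz": 2,"wx": 0,"wy": 0,"wz": 0,"claw": 1},{"tx": 0,"ty": 0,"tz": 4,"wx": 0,"wy": 0,"wz": 0,"claw": 1},{"tx": 0,"ty": 0,"tz": 5,"wx": 0,"wy": 0,"wz": 0,"claw": 1},{"tx": 0,"ty": 0,"tz": 5,"wx": 0,"wy": 0,"wz": 0,"claw": 1},{"tx": 0.41,"ty": -5.3,"tz": 0,"wx": 0,"wy": 0,"wz": -0.014,"claw": 1},{"tx": 0.41,"ty": -5.3,"tz": 0,"wx": 0,"wy": 0,"wz": -0.014,"claw": 1},{"tx": 0.41,"ty": -5.3,"tz": 0,"wx": 0,"wy": 0,"wz": -0.014,"claw": 1},{"tx": 0.41,"ty": -5.3,"tz": 0,"wx": 0,"wy": 0,"wz": -0.014,"claw": 1}]'

```text
clock: 19.88
tcp_pos: [0.5258, -0.0104, 0.2548]
orientation: [0.001, 0.72, 0.694, 0.001]
wrist_force: [0.4, 0.0, -1.0]
finger_gap: 0.0329
grip_force: 60.1
```

carry_out --moves '[{"tx": 0.41,"ty": -5.3,"tz": 0,"wx": 0,"wy": 0,"wz": -0.014,"claw": 1},{"tx": 0.41,"ty": -5.3,"tz": 0,"wx": 0,"wy": 0,"wz": -0.014,"claw": 1},{"tx": 0.41,"ty": -5.3,"tz": 0,"wx": 0,"wy": 0,"wz": -0.014,"claw": 1},{"tx": 0.41,"ty": -5.1,"tz": 0,"wx": 0,"wy": 0,"wz": -0.014,"claw": 1},{"tx": 0,"ty": 0,"tz": 0,"wx": 0,"wy": 0,"wz": 0,"claw": 1},{"tx": 0,"ty": 0,"tz": 0,"wx": 0,"wy": 0,"wz": 0,"claw": 1}]'

```text
clock: 20.62
tcp_pos: [0.5418, -0.2187, 0.2541]
orientation: [-0.0, 0.739, 0.673, 0.0]
wrist_force: [-0.2, -0.0, -0.3]
finger_gap: 0.0335
grip_force: 60.1
```

```bash
python3 look.py w14; python3 held.py w14; python3 caps.py w14 .136; python3 tilt.py w14 .136
```

```text
20.625 [ 0.5418 -0.2187  0.2541] z [ 2.e-04  4.e-04 -1.e+00] closing deg -5.34 F [-0.2 -0.  -0.3] gap 0.03346618246930672 j6 1.1427225303357618
held cap top above TCP 0.0267 offset [0.0002 0.0021 0.0267] 5102
2074 [319.  33.] 0.1359 mean [ 0.5548 -0.1014  0.1359] circ 0.5548 -0.1019 0.0182
1745 [317. 118.] 0.1358 mean [ 0.5476 -0.1602  0.1358] circ 0.5476 -0.1602 0.0181
[ 0.555  -0.1011  0.136 ] slope deg x,y [0.48 0.86]
[ 0.5476 -0.1603  0.136 ] slope deg x,y [-0.07  1.2 ]
```

carry_out --moves '[{"tx": 0.13,"ty": -0.2,"tz": -3.5,"wx": 0,"wy": 0,"wz": 0,"claw": 1},{"tx": 0,"ty": 0,"tz": -4,"wx": 0,"wy": 0,"wz": 0,"claw": 1},{"tx": 0,"ty": 0,"tz": 0,"wx": 0,"wy": 0,"wz": 0,"claw": 1},{"tx": 0,"ty": 0,"tz": -1,"wx": 0,"wy": 0,"wz": 0,"claw": 1},{"tx": 0,"ty": 0,"tz": -1,"wx": 0,"wy": 0,"wz": 0,"claw": 1},{"tx": 0,"ty": 0,"tz": -1,"wx": 0,"wy": 0,"wz": 0,"claw": 1},{"tx": 0,"ty": 0,"tz": -0.8,"wx": 0,"wy": 0,"wz": 0,"claw": 1},{"tx": 0,"ty": 0,"tz": 0,"wx": 0,"wy": 0,"wz": 0,"claw": 1}]'

```text
clock: 21.68
tcp_pos: [0.5428, -0.2207, 0.1399]
orientation: [-0.001, 0.739, 0.673, -0.0]
wrist_force: [-0.4, 0.7, -1.2]
finger_gap: 0.0336
grip_force: 60.1
```

carry_out --moves '[{"tx": 0,"ty": 0,"tz": -1.2,"wx": 0,"wy": 0,"wz": 0,"claw": 1},{"tx": 0,"ty": 0,"tz": -1.0,"wx": 0,"wy": 0,"wz": 0,"claw": 1},{"tx": 0,"ty": 0,"tz": -0.8,"wx": 0,"wy": 0,"wz": 0,"claw": 1},{"tx": 0,"ty": 0,"tz": -0.1,"wx": 0,"wy": 0,"wz": 0,"claw": 1}]'

```text
clock: 22.18
tcp_pos: [0.543, -0.2207, 0.1091]
orientation: [-0.001, 0.739, 0.674, -0.0]
wrist_force: [0.4, 2.5, 1.1]
finger_gap: 0.0334
grip_force: 60.2
```

carry_out --moves '[{"tx": 0,"ty": 0,"tz": 0,"wx": 0,"wy": 0,"wz": 0,"claw": 0.18},{"tx": 0,"ty": 0,"tz": 0,"wx": 0,"wy": 0,"wz": 0,"claw": 0.16},{"tx": 0,"ty": 0,"tz": 0,"wx": 0,"wy": 0,"wz": 0,"claw": 0.14},{"tx": 0,"ty": 0,"tz": 0,"wx": 0,"wy": 0,"wz": 0,"claw": 0.1},{"tx": 0,"ty": 0,"tz": 0,"wx": 0,"wy": 0,"wz": 0,"claw": 0.1},{"tx": 0,"ty": 0,"tz": 0,"wx": 0,"wy": 0,"wz": 0,"claw": 0.1}]'

```text
clock: 22.92
tcp_pos: [0.5433, -0.221, 0.1098]
orientation: [0.0, 0.739, 0.674, 0.0]
wrist_force: [0.1, 0.4, -0.3]
finger_gap: 0.0386
grip_force: 0.0
```

carry_out --moves '[{"tx": 0,"ty": 0,"tz": 0,"wx": 0,"wy": 0,"wz": 0,"claw": -0.1},{"tx": 0,"ty": 0,"tz": 0,"wx": 0,"wy": 0,"wz": 0,"claw": -1},{"tx": 0,"ty": 0,"tz": 0,"wx": 0,"wy": 0,"wz": 0,"claw": -1},{"tx": 0,"ty": 0,"tz": 0,"wx": 0,"wy": 0,"wz": 0,"claw": -1},{"tx": 0,"ty": 0,"tz": 2,"wx": 0,"wy": 0,"wz": 0,"claw": -1},{"tx": 0,"ty": 0,"tz": 5,"wx": 0,"wy": 0,"wz": 0,"claw": -1},{"tx": 0,"ty": 0,"tz": 5,"wx": 0,"wy": 0,"wz": 0,"claw": -1}]'

```text
clock: 23.8
tcp_pos: [0.5429, -0.2208, 0.2308]
orientation: [-0.0, 0.739, 0.674, -0.0]
wrist_force: [0.2, -0.3, 0.2]
finger_gap: 0.0853
grip_force: 0.0
```

```bash
python3 look.py w15; python3 tilt.py w15 .136
```

```text
23.8 [ 0.5429 -0.2208  0.2308] z [-9.e-04  5.e-04 -1.e+00] closing deg -5.32 F [ 0.2 -0.3  0.2] gap 0.08526115365641353 j6 1.1405058815674336
[ 0.5546 -0.1017  0.136 ] slope deg x,y [0.62 1.3 ]
[ 0.5475 -0.1603  0.136 ] slope deg x,y [-0.12  1.25]
[ 0.5432 -0.2193  0.136 ] slope deg x,y [-0.85  1.73]
```

Black is seated and upright. Next is green.

carry_out --moves '[{"tx": -0.47,"ty": 5.2,"tz": 0,"wx": 0,"wy": 0,"wz": 0.0168,"claw": -1},{"tx": -0.47,"ty": 5.2,"tz": 0,"wx": 0,"wy": 0,"wz": 0.0168,"claw": -1},{"tx": -0.47,"ty": 5.2,"tz": 0,"wx": 0,"wy": 0,"wz": 0.0168,"claw": -1},{"tx": -0.47,"ty": 5.2,"tz": 0,"wx": 0,"wy": 0,"wz": 0.0168,"claw": -1},{"tx": -0.47,"ty": 5.2,"tz": 0,"wx": 0,"wy": 0,"wz": 0.0168,"claw": -1},{"tx": -0.47,"ty": 5.2,"tz": 0,"wx": 0,"wy": 0,"wz": 0.0168,"claw": -1},{"tx": -0.47,"ty": 5.2,"tz": 0,"wx": 0,"wy": 0,"wz": 0.0168,"claw": -1},{"tx": 0,"ty": 0,"tz": 0,"wx": 0,"wy": 0,"wz": 0,"claw": -1}]' --newtons 60

```text
clock: 24.85
tcp_pos: [0.5097, 0.1462, 0.2297]
orientation: [-0.0, 0.696, 0.718, 0.0]
wrist_force: [-0.3, 0.4, 0.1]
finger_gap: 0.0856
grip_force: 0.0
```

```bash
python3 look.py w16; python3 caps.py w16 .123
```

```text
24.85 [0.5097 0.1462 0.2297] z [ 1.e-04  5.e-04 -1.e+00] closing deg 1.75 F [-0.3  0.4  0.1] gap 0.08562920584432157 j6 1.6679550970333767
1595 [317. 200.] 0.1228 mean [0.5098 0.1448 0.1228] circ 0.5098 0.1448 0.0182
```

carry_out --moves '[{"tx": 0,"ty": 0,"tz": -3.6,"wx": 0,"wy": 0,"wz": -0.006,"claw": -1},{"tx": 0,"ty": 0,"tz": -5,"wx": 0,"wy": 0,"wz": 0,"claw": -1},{"tx": 0,"ty": 0,"tz": -4.95,"wx": 0,"wy": 0,"wz": 0,"claw": -1},{"tx": 0,"ty": 0,"tz": 0,"wx": 0,"wy": 0,"wz": 0,"claw": -1},{"tx": 0,"ty": 0,"tz": 0,"wx": 0,"wy": 0,"wz": 0,"claw": 1},{"tx": 0,"ty": 0,"tz": 0,"wx": 0,"wy": 0,"wz": 0,"claw": 1},{"tx": 0,"ty": 0,"tz": 0,"wx": 0,"wy": 0,"wz": 0,"claw": 1},{"tx": 0,"ty": 0,"tz": 0,"wx": 0,"wy": 0,"wz": 0,"claw": 1}]' --newtons 60

```text
clock: 25.9
tcp_pos: [0.5119, 0.1433, 0.0964]
orientation: [0.001, 0.7, 0.714, 0.002]
wrist_force: [-0.9, 0.3, 5.5]
finger_gap: 0.0335
grip_force: 59.0
```

carry_out --moves '[{"tx": 0,"ty": 0,"tz": 2,"wx": 0,"wy": 0,"wz": 0,"claw": 1},{"tx": 0,"ty": 0,"tz": 4,"wx": 0,"wy": 0,"wz": 0,"claw": 1},{"tx": 0,"ty": 0,"tz": 5,"wx": 0,"wy": 0,"wz": 0,"claw": 1},{"tx": 0,"ty": 0,"tz": 5,"wx": 0,"wy": 0,"wz": 0,"claw": 1},{"tx": 0.34,"ty": -5.3,"tz": 0,"wx": 0,"wy": 0,"wz": -0.014,"claw": 1},{"tx": 0.34,"ty": -5.3,"tz": 0,"wx": 0,"wy": 0,"wz": -0.014,"claw": 1},{"tx": 0.34,"ty": -5.3,"tz": 0,"wx": 0,"wy": 0,"wz": -0.014,"claw": 1},{"tx": 0.34,"ty": -5.3,"tz": 0,"wx": 0,"wy": 0,"wz": -0.014,"claw": 1}]'

```text
clock: 26.9
tcp_pos: [0.5242, -0.0705, 0.2553]
orientation: [0.001, 0.72, 0.694, 0.0]
wrist_force: [0.7, -0.7, -1.5]
finger_gap: 0.0334
grip_force: 60.2
```

carry_out --moves '[{"tx": 0.34,"ty": -5.3,"tz": 0,"wx": 0,"wy": 0,"wz": -0.014,"claw": 1},{"tx": 0.34,"ty": -5.3,"tz": 0,"wx": 0,"wy": 0,"wz": -0.014,"claw": 1},{"tx": 0.34,"ty": -5.3,"tz": 0,"wx": 0,"wy": 0,"wz": -0.014,"claw": 1},{"tx": 0.34,"ty": -5.2,"tz": 0,"wx": 0,"wy": 0,"wz": -0.014,"claw": 1},{"tx": 0,"ty": 0,"tz": 0,"wx": 0,"wy": 0,"wz": 0,"claw": 1},{"tx": 0,"ty": 0,"tz": 0,"wx": 0,"wy": 0,"wz": 0,"claw": 1}]'

```text
clock: 27.65
tcp_pos: [0.5374, -0.2797, 0.2545]
orientation: [-0.0, 0.739, 0.673, 0.0]
wrist_force: [-0.6, 1.3, -1.1]
finger_gap: 0.0332
grip_force: 60.2
```

```bash
python3 look.py w17; python3 held.py w17; python3 tilt.py w17 .136
```

```text
27.65 [ 0.5374 -0.2797  0.2545] z [ 1.e-04  5.e-04 -1.e+00] closing deg -5.36 F [-0.6  1.3 -1.1] gap 0.033156644541145405 j6 1.0518501168113792
held cap top above TCP 0.0263 offset [0.0002 0.0023 0.0263] 5089
[ 0.5476 -0.1611  0.136 ] slope deg x,y [0.01 0.82]
[ 0.5442 -0.2208  0.1359] slope deg x,y [-1.05  2.15]
```

carry_out --moves '[{"tx": 0,"ty": -0.1,"tz": -3.5,"wx": 0,"wy": 0,"wz": 0,"claw": 1},{"tx": 0,"ty": 0,"tz": -4,"wx": 0,"wy": 0,"wz": 0,"claw": 1},{"tx": 0,"ty": 0,"tz": 0,"wx": 0,"wy": 0,"wz": 0,"claw": 1},{"tx": 0,"ty": 0,"tz": -1,"wx": 0,"wy": 0,"wz": 0,"claw": 1},{"tx": 0,"ty": 0,"tz": -1,"wx": 0,"wy": 0,"wz": 0,"claw": 1},{"tx": 0,"ty": 0,"tz": -1,"wx": 0,"wy": 0,"wz": 0,"claw": 1},{"tx": 0,"ty": 0,"tz": -0.8,"wx": 0,"wy": 0,"wz": 0,"claw": 1},{"tx": 0,"ty": 0,"tz": 0,"wx": 0,"wy": 0,"wz": 0,"claw": 1}]'

```text
clock: 28.7
tcp_pos: [0.5371, -0.2806, 0.1404]
orientation: [-0.001, 0.739, 0.673, -0.0]
wrist_force: [-0.4, 1.6, -0.7]
finger_gap: 0.033
grip_force: 60.2
```

carry_out --moves '[{"tx": 0,"ty": 0,"tz": -1.2,"wx": 0,"wy": 0,"wz": 0,"claw": 1},{"tx": 0,"ty": 0,"tz": -1.0,"wx": 0,"wy": 0,"wz": 0,"claw": 1},{"tx": 0,"ty": 0,"tz": -0.8,"wx": 0,"wy": 0,"wz": 0,"claw": 1},{"tx": 0,"ty": 0,"tz": -0.1,"wx": 0,"wy": 0,"wz": 0,"claw": 1}]'

```text
clock: 29.2
tcp_pos: [0.5373, -0.2806, 0.1096]
orientation: [-0.001, 0.739, 0.673, -0.0]
wrist_force: [-0.0, 2.8, 0.5]
finger_gap: 0.0329
grip_force: 60.4
```

carry_out --moves '[{"tx": 0,"ty": 0,"tz": 0,"wx": 0,"wy": 0,"wz": 0,"claw": 0.18},{"tx": 0,"ty": 0,"tz": 0,"wx": 0,"wy": 0,"wz": 0,"claw": 0.16},{"tx": 0,"ty": 0,"tz": 0,"wx": 0,"wy": 0,"wz": 0,"claw": 0.14},{"tx": 0,"ty": 0,"tz": 0,"wx": 0,"wy": 0,"wz": 0,"claw": 0.1},{"tx": 0,"ty": 0,"tz": 0,"wx": 0,"wy": 0,"wz": 0,"claw": 0.1},{"tx": 0,"ty": 0,"tz": 0,"wx": 0,"wy": 0,"wz": 0,"claw": 0.1}]'

```text
clock: 29.95
tcp_pos: [0.5376, -0.281, 0.1103]
orientation: [0.0, 0.739, 0.673, -0.0]
wrist_force: [0.0, -0.2, -0.4]
finger_gap: 0.0381
grip_force: 0.0
```

carry_out --moves '[{"tx": 0,"ty": 0,"tz": 0,"wx": 0,"wy": 0,"wz": 0,"claw": -0.1},{"tx": 0,"ty": 0,"tz": 0,"wx": 0,"wy": 0,"wz": 0,"claw": -1},{"tx": 0,"ty": 0,"tz": 0,"wx": 0,"wy": 0,"wz": 0,"claw": -1},{"tx": 0,"ty": 0,"tz": 0,"wx": 0,"wy": 0,"wz": 0,"claw": -1},{"tx": 0,"ty": 0,"tz": 2,"wx": 0,"wy": 0,"wz": 0,"claw": -1},{"tx": 0,"ty": 0,"tz": 5,"wx": 0,"wy": 0,"wz": 0,"claw": -1},{"tx": 0,"ty": 0,"tz": 5,"wx": 0,"wy": 0,"wz": 0,"claw": -1},{"tx": 0,"ty": 0,"tz": 5,"wx": 0,"wy": 0,"wz": 0,"claw": -1}]'

```text
clock: 30.95
tcp_pos: [0.5375, -0.2808, 0.282]
orientation: [0.0, 0.739, 0.673, 0.0]
wrist_force: [0.2, -1.0, 0.3]
finger_gap: 0.0855
grip_force: 0.0
```

```bash
python3 look.py w18; python3 tilt.py w18 .136; python3 - <<'E'
from workcell import read_camera
import cv2
cv2.imwrite("pics/scene9.png",cv2.resize(read_camera("scene")["image"][130:300,220:480],None,fx=3,fy=3))
E
```

```text
30.95 [ 0.5375 -0.2808  0.282 ] z [ 3.e-04 -2.e-04 -1.e+00] closing deg -5.34 F [ 0.2 -1.   0.3] gap 0.08554942206157774 j6 1.0501338159364553
[ 0.5481 -0.1608  0.136 ] slope deg x,y [-0.04  1.19]
[ 0.5433 -0.2207  0.1359] slope deg x,y [-0.75  2.19]
[ 0.5386 -0.2798  0.1359] slope deg x,y [-0.58  2.15]
```

View pics/scene9.png

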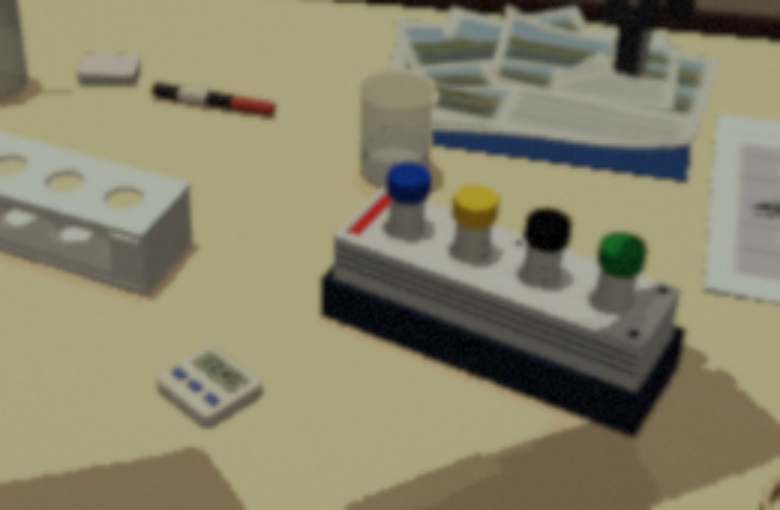

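View pics/w18.png

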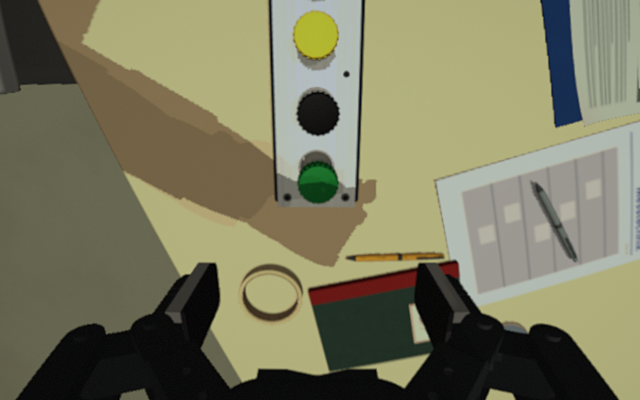

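The scene view shows blue, yellow, black and green in order from the red strip. All are home (cap tops at z 0.136 m) and stand within the bores' free play. The beaker and timer have not moved, and the gripper is clear.

```bash
python3 -c "
from workcell import env
print(env.hand_in())"
```

```text
the job is handed in; nothing more can be done
None
```

I moved all four tubes into the cooling block in order from the red end (blue, yellow, black, green), fully home, released and standing within about 2° of upright, then handed the job in at about 31 s; the beaker and timer were left where they were.

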